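Set stone tweezers to the gauge lines at a jeweller's bench

ROBOT

A 7-joint arm with a two-finger parallel gripper is mounted at the origin on the work surface. World frame = base frame: x ahead of the robot, y to its left, z up, the work surface at z = 0. Lengths are in m, angles in rad, forces in N, time in s.
With the tool pointing down it reaches from about 0.4 to 0.925 m from the base axis. Payload 5.6 kg.
Tool frame: the origin (TCP) lies on the front face of the gripper's body, between the roots of the fingers; the fingertips stand 73 mm ahead of it and the grasp point (between the pads) lies 54 mm ahead of it; z points along the fingers, y is the line along which they close (so a half turn about z gives the same grasp; the last joint's range is limited). The gripper opens to 85 mm and grips with 20 to 120 N. Pads are 22 mm wide; open, the fingers measure 114 mm over their backs; the gripper's body (76 mm by 85 mm) begins 54 mm behind the grasp point. The pads swing forward as they close: fully open they stand 13 mm farther back than shut.
Start: joints at [1.175, 0.468, -0.012, 1.603, 0.006, 1.071, -0.056], TCP at [0.225, -0.61, 0.304] pointing down, gripper open.
Joint ranges: [-2.53, 2.53], [-0.31, 2.02], [-1.57, 1.55], [0.28, 2.44], [-1.29, 4.43], [0.15, 1.84], [-2.92, 2.92]. Speed limits (rad/s): [2.57, 2.57, 3.14, 3.14, 3.14, 3.14, 3.14].

INTERFACE

Orientations are given as a unit quaternion [x, y, z, w].
In Python, from station import manip, vision, workorder gives the robot as it stands.
- The arm moves only by the tool apply_moves, never from a script. Its arguments are lists of equal length, an entry for each row: "fingers": the closure, from 0 (fully open) to 1 (shut); "xyz": the shift along the tool's x, y, z in m, a list of three; "twist": the turn about the tool's z in rad. A call has 1 to 12 rows; each row shifts and turns the commanded pose from where the row before left it, along the tool's axes as they then stand; what a row does not reach is not made up. A row lasts 1/12 s, in which the tool goes at most 41.7 mm and 7.16 degrees, less where a joint would pass 70% of its speed; a pose out of reach is approached as far as the arm can. A call is refused whole if a number of a shift passes 0.0417 or a number of a turn 0.125, either way. A call with a gripper value outside its range is refused whole. The fingers move at their own pace and stop on an object; the grip force is fixed at half the most. Time passes only in rows, so rows that do not move let the fingers close. It gives the time, the measured TCP pose, the force, the opening and the grip force at its end, in the units of the state.
- manip.sense(): the state, without advancing time (a new reading comes with each control period).
- vision.read_camera(name): name is "scene" or "side" or "wrist"; returns a dict with "frame" (420x560x3 uint8, blue, green, red), "range_z" (420x560 float32, m along the optical axis (not along the pixel's ray), 0 where there is no reading), "intrinsics" (3x3 intrinsics, pixels), "world_to_cam" (4x4, takes a point from world to camera coordinates); the wrist camera has in their place "hand_eye" (4x4, takes a point from camera to tool coordinates, whose origin is the TCP and whose axes are the flange's). Camera axes: x right, y down, z forward; pixel columns grow to the right and rows downward; lengths in m; the calibration is good to about 2 mm. A picture is of the moment at which its call begins: read the wrist's pose just before it.
- workorder.finish_job(): hands the job in; it is judged then, once.
The state is a dict: "t": time; "joint_pos": joint angles; "joint_velocities": joint speeds; "joint_torque": joint torques, N m; "tcp_pos": TCP position; "tool_rot": TCP orientation; "ft_force": force on the tool from outside, world axes, zero at the start; "moment": the same for the moment, N m; "gripper_width": finger opening in m; "gripper_force": force on a finger pad.
Only numpy, scipy, OpenCV 4.12 (cv2) and the standard library are available. Lean on these libraries where they do the work, as an engineer would, in place of code of your own. Each camera call takes 0.05 s, during which the arm holds its last target. There are 200 camera calls.

TASK

Pick up the brass gauge plate, lower it over the two pins of the tweezer stand until it lies flush on its seat with its two engraved lines at the tweezer tips (do not drop it on), and let go of it. Then squeeze the tweezers by their two thumb buttons until the gap between the tips matches the gap between the two lines, never closing them to about half that gap or less, and finish while still holding that gap steady with the plate still seated. Leave the mandrel, jar, hammer and bowl where they are.

Things in the scene. Friction and masses are not known exactly. Their poses are not given: they have to be found in the camera images.
- stand: Dark steel tweezer stand fixed to the bench. Origin on the bench under the tweezers' root; x points along the tweezers to the tips, z up. Base 280 x 90 x 12 mm (x -45 to 235), post 82 mm high at the root (x -29 to 5), seat block 56 x 72 mm at x = 190, top 55 mm up. The steel tweezers, two sprung blades 11 mm high, lie level 67 mm up, tips at x = 150; nothing but the base is under their thumb buttons.
- seat (a point): Centre of the seat block's top, on the stand. Two pins with tapered tops stand 10 mm above it: 12 mm in diameter at 25 mm to the stand's +y, 8 mm at 25 mm to its -y. When the plate is flush, the centre of its underside is here and its x axis is along the stand's x axis.
- plate: Loose brass gauge plate, 60 (x) x 76 (y) x 10 mm, 0.2 to 0.42 kg, flat on the bench. Origin: centre of its underside, z up. Through holes at y = +25 mm (13.5 mm wide, for the thick pin) and y = -25 mm (9.5 mm, thin pin), so it fits one way round only. A grip bar 32 mm long (x), 12 mm wide (y), centred at x = 4 mm, stands on it, its top 44.5 mm above the underside.
- bar (a point): On the plate's grip bar, on its middle, 34 mm above the plate's underside: the place to hold it, squeezing along the plate's y.
- lines (a point): Middle of the plate's -x top edge. Two dark lines, 14 mm apart (plate y = +7 and -7 mm), are engraved on top at this edge and run down it; with the plate seated they stand about 6 mm beyond the tweezer tips.
- tip_l (a point): Point of the tweezer blade on the stand's +y side (mid-thickness, about 3 mm wide). Free, the tips stand 40 mm apart, each 20 mm off the stand's x axis; the lines ask for 14 mm centre to centre.
- tip_r (a point): The same for the blade on the stand's -y side.
- button_l (a point): Centre of the brass thumb button (upright cylinder, 12 mm in diameter, 20 mm high) outside the +y blade, at stand x = 90 mm, 67 mm up. Free, the two buttons measure 43.6 mm over their outsides; with the tips 14 mm apart about 28 mm. Squeeze them along the stand's y.
- button_r (a point): The same for the -y blade.
- blade_l (a joint): Angle by which the +y blade has been squeezed in from free about its root, rad: 0 free, stop at 0.125. Tip gap in mm is about 40 - 150 x (blade_l + blade_r), so 0.087 on each gives 14 mm. The spring opens it again when released; at 14 mm each button pushes back with about 6 N.
- blade_r (a joint): The same for the -y blade.
- mandrel: Steel ring mandrel standing upright on a round foot 84 mm in diameter, 190 mm high; origin under its foot. Leave alone.
- jar: Amber glass jar with a black cap, 60 mm in diameter, 75 mm high; origin under its base. Leave alone.
- hammer: Small hammer lying along its own x, about 220 mm long; origin under its middle. Leave alone.
- bowl: Copper bowl, 90 mm in diameter, 35 mm high; origin under its base. Leave alone.
Things that resemble listed ones, but are neither listed nor needed, are in the scene too. Of the things like the plate, leave any that is blue or turquoise; of the rest the smaller one is meant.

How it is judged:
On the way, in this order (a step that is already met when the one before it is completed fails the run):
1. the plate lies flush on the seat over both pins, lines towards the tips, let go of, the tweezers still free (z of plate in the frame of stand between 0.052 and 0.057 m and horizontal distance between plate and seat below 0.003 m and angle between the z axis of plate and the z axis of stand, either way round below 0.04 rad and angle between the x axis of plate and the x axis of stand, either way round below 0.08 rad and x of lines in the frame of stand below 0.17 m and contact force between the fingers and plate below 0.1 N and distance between tip_l and tip_r above 0.035 m), for 0.2 s.
2. the fingers squeeze the tips to the gap of the lines and keep it (distance between tip_l and tip_r between 0.0115 and 0.0165 m and value of joint each of blade_l, blade_r above 0.045 rad and contact force between the fingers and stand above 2 N), for 0.5 s.
At the end, for the whole second after the job is handed in: The fingers still squeeze both blades (over 2 N, each in by 0.045 rad or more), tips 14 mm apart within 2.5 mm and still (under 0.05 rad/s); the plate, untouched and at rest, lies flush on its seat (2 mm in height, 3 mm sideways), lines towards the tips (all of step 2 and z of plate in the frame of stand between 0.052 and 0.057 m and horizontal distance between plate and seat below 0.003 m and angle between the z axis of plate and the z axis of stand, either way round below 0.04 rad and angle between the x axis of plate and the x axis of stand, either way round below 0.08 rad and x of lines in the frame of stand below 0.17 m and contact force between the fingers and plate below 0.1 N and velocity of joint blade_l between -0.05 and 0.05 rad/s and velocity of joint blade_r between -0.05 and 0.05 rad/s and linear speed of plate below 0.02 m/s); the arm keeps its last pose, push and grip.
It fails at once if the tips are squeezed to half the gap of the lines or less (under 7 mm) (distance between tip_l and tip_r below 0.007 m).
It fails at once if the plate is dropped: out of the fingers more than 14 mm above its seat (z of plate in the frame of stand above 0.069 m and contact force between the fingers and plate below 0.05 N).
It fails at once if the mandrel, jar, hammer or bowl is moved more than 30 mm (distance of any of mandrel, jar, hammer, bowl from where it was at the start of the episode above 0.03 m).
It also fails if it takes over 45 s, if anything falls off the work surface, if the arm or the gripper's body presses on something with over 40 N, if the wrist force passes 120 N, or if a joint passes its speed limit or range.

## Working session

There is one attempt and no reset: what is moved stays moved. The work goes in short steps, Python scripts to look and compute and a tool call to move; the robot and the scene stay as the last step left them, time stands still between calls to the robot, and variables do not carry over. Pictures are saved under pics/ and viewed, at most 10 in all, crops included, and the job is handed in when it is done.

Besides the shell and the picture viewer there is one more tool, called in YAML: its name, and indented under it one key for each argument. apply_moves: Moves the arm, as the interface text tells. Its arguments: {"type":"object","properties":{"fingers":{"type":"array","items":{"type":"number"}},"xyz":{"type":"array","items":{"type":"array","items":{"type":"number"}}},"twist":{"type":"array","items":{"type":"number"}}},"required":["fingers","xyz","twist"]}

```bash
mkdir -p pics; cat > h.py <<'E'
from station import manip, vision, workorder
import numpy as np, cv2
from scipy.spatial.transform import Rotation as R
def snap(name):
    s=manip.sense(); c=vision.read_camera(name)
    if 'hand_eye' in c:
        T=np.eye(4);T[:3,:3]=R.from_quat(s['tool_rot']).as_matrix();T[:3,3]=s['tcp_pos']
        c2w=T@c['hand_eye']
    else: c2w=np.linalg.inv(c['world_to_cam'])
    z=c['range_z'];K=np.array(c['intrinsics'])
    v,u=np.mgrid[:420,:560]
    P=np.stack([(u-K[0,2])*z/K[0,0],(v-K[1,2])*z/K[1,1],z],-1)@c2w[:3,:3].T+c2w[:3,3]
    P[z==0]=np.nan
    return c['frame'],P,s,c2w,K
E
python3 - <<'E'
from h import *
for n in ['scene','side']:
    f,P,s,c2w,K=snap(n); cv2.imwrite(f'pics/{n}0.png',cv2.resize(f,(800,600)));np.savez(f'{n}0.npz',f=f,P=P,c=c2w,K=K)
print(s)
E
```

```text
{'t': 0.05, 'joint_pos': array([ 1.17501511,  0.46836561, -0.01162156,  1.60361662,  0.00600305,
        1.07140776, -0.05631518]), 'joint_velocities': array([-0.00159812, -0.00039173, -0.00089707,  0.00041465,  0.00080771,
        0.00137052, -0.00024276]), 'joint_torque': array([ 9.65387117e-04, -5.34004533e+01,  2.11460522e-02, -2.52245468e+01,
        1.14719922e-02,  4.20448006e-03,  5.99815212e-05]), 'tcp_pos': array([ 0.22438673, -0.60958535,  0.30294863]), 'tool_rot': array([ 9.84488439e-01,  1.75447250e-01, -2.12280794e-04, -8.55398621e-04]), 'ft_force': array([ 0.30375061, -0.3358683 , -0.01608587]), 'moment': array([ 0.03165641,  0.04122589, -0.01596432]), 'gripper_force': 0.0, 'gripper_width': 0.0853936513673098}
```

View pics/scene0.png

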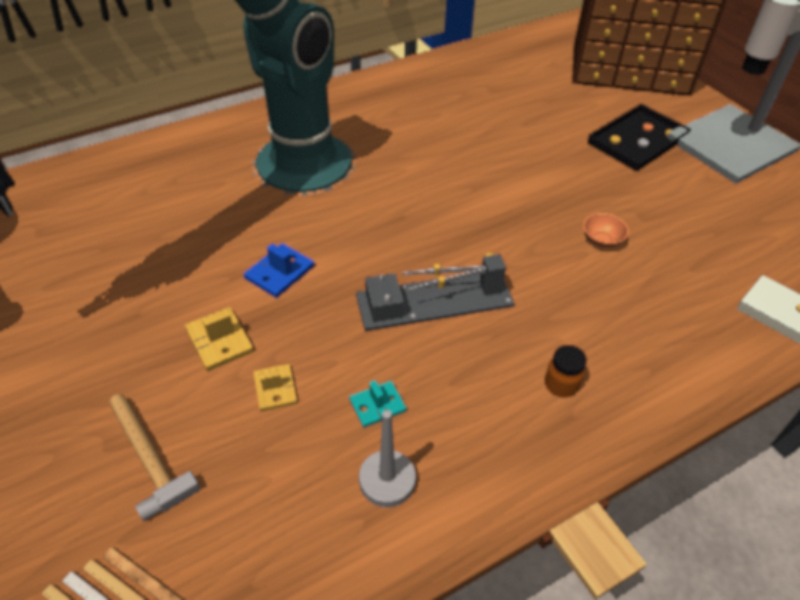

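View pics/side0.png

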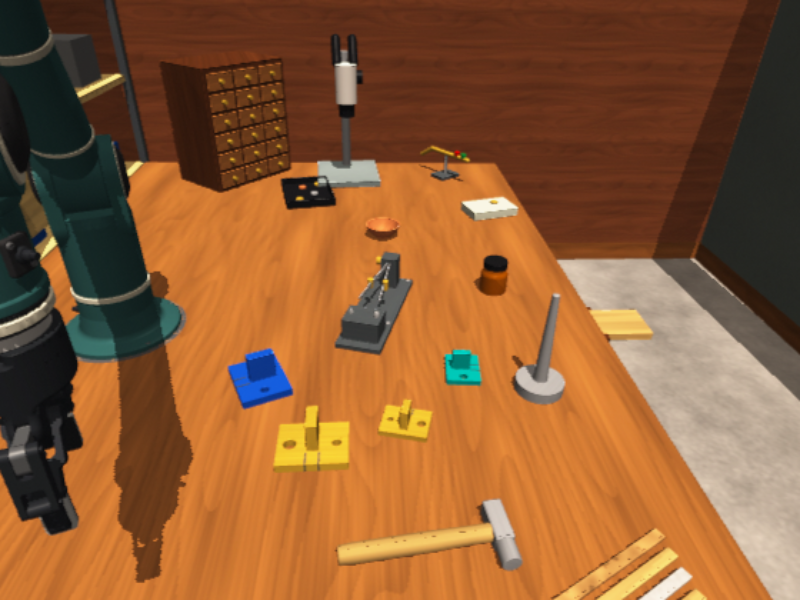

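The scene view shows the small brass plate at about (275,387), the bigger one at (218,337), and the stand's seat at (385,285) with its root at (495,270). Next I'll get rough positions.

```bash
python3 - <<'E'
from h import *
for n,pts in [('scene',dict(small=(275,385),big=(218,337),seat=(385,283),post=(494,262),teal=(375,400),cap=(568,358),mand=(388,478),ham=(180,490),blue=(280,272),basecorner=(363,325),bc2=(511,300))),('side',dict(small=(408,425),big=(312,455),seat=(362,322),post=(390,262)))]:
    d=np.load(n+'0.npz')
    for k,(u,v) in pts.items(): print(n,k,np.round(d['P'][int(v*.7),int(u*.7)],3))
    P=d['P'];f=d['f'].astype(int);hsv=cv2.cvtColor(d['f'],cv2.COLOR_BGR2HSV)
    u,v=pts['small'];c=P[int(v*.7),int(u*.7)]
    m=(np.hypot(P[...,0]-c[0],P[...,1]-c[1])<.07)&(P[...,2]>.005)&(P[...,2]<.06)
    q=P[m];print('plate',len(q),np.round(cv2.minAreaRect(q[:,:2].astype(np.float32)*1000),1) if 0 else cv2.minAreaRect((q[:,:2]*1000).astype(np.float32)),np.percentile(q[:,2],[5,50,95,99]))
    b=q[q[:,2]>.02];print('bar',cv2.minAreaRect((b[:,:2]*1000).astype(np.float32)))
    u,v=pts['seat'];c=P[int(v*.7),int(u*.7)]
    m=(np.hypot(P[...,0]-c[0],P[...,1]-c[1])<.3)&(abs(P[...,2]-.012)<.004)&(hsv[...,2]<110)&(hsv[...,1]<90)
    print('base',m.sum(),cv2.minAreaRect((P[m][:,:2]*1000).astype(np.float32)))
E
```

```text
scene small [ 0.541 -0.296  0.017]
scene big [ 0.404 -0.344  0.023]
scene seat [ 0.462 -0.047  0.057]
scene post [0.531 0.136 0.083]
scene teal [ 0.65  -0.168  0.02 ]
scene cap [0.76  0.122 0.075]
scene mand [ 0.784 -0.219  0.034]
scene ham [ 0.651 -0.49   0.024]
scene blue [ 0.306 -0.187  0.015]
scene basecorner [ 0.492 -0.107  0.008]
scene bc2 [0.577 0.152 0.015]
plate 709 ((537.1967163085938, -307.90985107421875), (98.68952178955078, 119.8836898803711), 61.662254333496094) [0.00654519 0.01115121 0.04432382 0.04682233]
bar ((538.4147338867188, -300.0835876464844), (31.830371856689453, 14.971124649047852), 80.78765106201172)
base 1727 ((451.51416015625, -17.388198852539062), (434.57733154296875, 354.41949462890625), 6.1759843826293945)
side small [ 0.541 -0.308  0.013]
side big [ 0.397 -0.365  0.013]
side seat [ 0.47  -0.078  0.054]
side post [0.531 0.121 0.076]
plate 688 ((538.03662109375, -295.18414306640625), (64.6281509399414, 76.038330078125), 75.97171783447266) [0.0065316  0.00917292 0.04285336 0.04483733]
bar ((537.0811767578125, -300.4684753417969), (33.06216049194336, 11.785040855407715), 76.35213470458984)
base 805 ((485.5036926269531, -32.99195861816406), (471.6981201171875, 404.4603576660156), 3.5341849327087402)
```

apply_moves:
  fingers: [0,0,0,0,0,0,0,0,0,0,0,0]
  xyz:
    - [0.0335,-0.0152,0]
    - [0.0335,-0.0152,0]
    - [0.0335,-0.0152,0]
    - [0.0335,-0.0152,0]
    - [0.0335,-0.0152,0]
    - [0.0335,-0.0152,0]
    - [0.0335,-0.0152,0]
    - [0.0335,-0.0152,0]
    - [0.0335,-0.0152,0]
    - [0.0335,-0.0152,0]
    - [0.0335,-0.0152,0]
    - [0.0335,-0.0152,0]
  twist: [0,0,0,0,0,0,0,0,0,0,0,0]

```text
t: 1.1
tcp_pos: [0.5396, -0.2984, 0.3035]
tool_rot: [0.984, 0.175, -0.0, -0.0]
ft_force: [0.9, -1.1, -0.4]
gripper_width: 0.0852
gripper_force: 0.0
```

apply_moves:
  fingers: [0,0,0,0,0,0,0,0,0,0,0]
  xyz:
    - [0,0,0]
    - [0,0,0]
    - [0,0,0]
    - [0,0,0]
    - [0,0,0]
    - [0,0,0]
    - [0,0,0]
    - [0,0,0]
    - [0,0,0]
    - [0,0,0]
    - [0,0,0]
  twist: [-0.122,-0.122,-0.122,-0.122,-0.122,-0.122,-0.122,-0.122,0,0,0]

```text
t: 2.02
tcp_pos: [0.5386, -0.3001, 0.3036]
tool_rot: [0.788, 0.615, -0.0, -0.0]
ft_force: [0.1, 0.6, 0.3]
gripper_width: 0.0853
gripper_force: 0.0
```

```bash
python3 - <<'E'
from h import *
f,P,s,c2w,K=snap('wrist'); cv2.imwrite('pics/w1.png',cv2.resize(f,(800,600)));np.savez('w1.npz',f=f,P=P,c=c2w,K=K)
print(s['t'],s['tcp_pos'],R.from_quat(s['tool_rot']).as_matrix(),s['joint_pos'],s['ft_force'],s['gripper_width']); print(c2w,K)
E
```

```text
2.0167 [ 0.53860784 -0.30005142  0.30361944] [[ 2.42851936e-01  9.70063258e-01 -4.61386213e-04]
 [ 9.70063367e-01 -2.42851893e-01  1.47460499e-04]
 [ 3.09974967e-05 -4.83384931e-04 -9.99999883e-01]] [ 0.71863109  0.4426613  -0.35171452  1.67066112  0.17012901  1.05895027
  0.06912013] [0.12109254 0.58877032 0.33629279] 0.08533962415604869
[[ 9.69972797e-01 -2.32456918e-01 -7.15300890e-02  5.58062042e-01]
 [-2.43213371e-01 -9.26869990e-01 -2.85935794e-01 -2.27257255e-01]
 [ 1.68660632e-04  2.94747016e-01 -9.55575307e-01  3.73314700e-01]
 [ 0.00000000e+00  0.00000000e+00  0.00000000e+00  1.00000000e+00]] [[301.36458015   0.         282.94603958]
 [  0.         301.36458015 203.39904718]
 [  0.           0.           1.        ]]
```

View pics/w1.png

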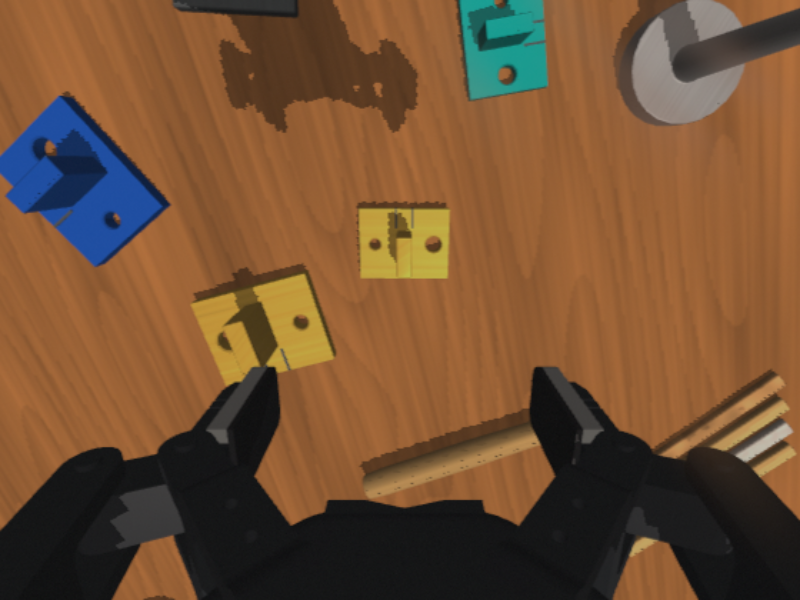

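The wrist view shows the plate upright in the frame: corners about (359,209), (449,209), (448,278), (361,278), lines on the upper edge at (397–413,217), large hole right (433,244), small hole left (375,244).

```bash
cat >> h.py <<'E'
def ray(c2w,K,u,v,z): # 560x420 pixel -> world on plane z
    d=c2w[:3,:3]@np.array([(u-K[0,2])/K[0,0],(v-K[1,2])/K[1,1],1]); o=c2w[:3,3]
    return o+d*(z-o[2])/d[2]
E
python3 - <<'E'
from h import *
d=np.load('w1.npz');P=d['P'];c,K=d['c'],d['K']
for u,v in [(359,209),(449,209),(448,278),(361,278),(375,244),(433,244)]: print(np.round(ray(c,K,(u+.5)*.7-.5,(v+.5)*.7-.5,.010),4))
hsv=cv2.cvtColor(d['f'],cv2.COLOR_BGR2HSV)
m=(hsv[...,0]>20)&(hsv[...,0]<35)&(hsv[...,1]>120)
n,l,st,ce=cv2.connectedComponentsWithStats(m.astype(np.uint8))
k=l[175,300] or l[188,258]; print(st[k]); q=P[l==k]
print(np.nanpercentile(q[:,2],[5,50,95]))
q1=q[q[:,2]<.02];b=P[145:200,250:320].reshape(-1,3);b=b[(b[:,2]>.035)]
for w in (q1,b): print(len(w),cv2.minAreaRect((w[:,:2]*1000).astype(np.float32)),w.mean(0))
E
```

```text
[ 0.5115 -0.2575  0.01  ]
[ 0.5843 -0.2758  0.01  ]
[ 0.5707 -0.3339  0.01  ]
[ 0.4969 -0.3154  0.01  ]
[ 0.5167 -0.2893  0.01  ]
[ 0.5647 -0.3013  0.01  ]
[ 251  146   64   49 2607]
[0.00840412 0.00984647 0.04421807]
2314 ((540.8917846679688, -295.373291015625), (60.05926513671875, 77.54308319091797), 76.13817596435547) [ 0.54104428 -0.29439398  0.00959242]
319 ((539.107666015625, -298.607421875), (31.298267364501953, 11.335341453552246), 75.97517395019531) [ 0.53929294 -0.29799591  0.04389484]
```

apply_moves:
  fingers: [0,0,0,0,0,0,0,0,0]
  xyz:
    - [0.0012,0.0008,0.03]
    - [0,0,0.03]
    - [0,0,0.03]
    - [0,0,0.03]
    - [0,0,0.03]
    - [0,0,0.03]
    - [0,0,0.0336]
    - [0,0,0]
    - [0,0,0]
  twist: [0,0,0,0,0,0,0,0,0]

```text
t: 2.82
tcp_pos: [0.539, -0.2983, 0.0889]
tool_rot: [0.788, 0.616, -0.001, -0.002]
ft_force: [-0.2, -0.1, 1.0]
gripper_width: 0.0854
gripper_force: 0.0
```

apply_moves:
  fingers: [0.4,0.7,1,1,1,1,1,1,1,1,1,1]
  xyz:
    - [0,0,0]
    - [0,0,0]
    - [0,0,0]
    - [0,0,0]
    - [0,0,0]
    - [0,0,0]
    - [0,0,0]
    - [0,0,0]
    - [0,0,0]
    - [0,0,0]
    - [0,0,0]
    - [0,0,0]
  twist: [0,0,0,0,0,0,0,0,0,0,0,0]

```text
t: 3.82
tcp_pos: [0.5401, -0.2993, 0.0912]
tool_rot: [0.787, 0.616, -0.0, 0.0]
ft_force: [-1.5, -0.0, 5.6]
gripper_width: 0.011
gripper_force: 60.5
```

apply_moves:
  fingers: [1,1,1,1,1,1,1,1,1,1,1,1]
  xyz:
    - [0,0,-0.01]
    - [0,0,-0.03]
    - [0,0,-0.04]
    - [0,0,-0.04]
    - [0,0,-0.04]
    - [0,0,-0.04]
    - [0.026,-0.019,-0.01]
    - [0.026,-0.019,0]
    - [0.026,-0.019,0]
    - [0.026,-0.019,0]
    - [0.026,-0.019,0]
    - [0,0,0]
  twist: [0,0,0,0,0,0,0,0,0,0,0,0]

```text
t: 4.82
tcp_pos: [0.4762, -0.1432, 0.3001]
tool_rot: [0.785, 0.62, -0.001, -0.002]
ft_force: [-0.6, -0.4, -3.9]
gripper_width: 0.0111
gripper_force: 59.5
```

apply_moves:
  fingers: [1,1,1,1]
  xyz:
    - [0,0,0]
    - [0,0,0]
    - [0,0,0]
    - [0,0,0]
  twist: [0,0,0,0]

```text
t: 5.15
tcp_pos: [0.4789, -0.151, 0.3]
tool_rot: [0.788, 0.616, -0.0, -0.0]
ft_force: [1.0, -1.3, -3.2]
gripper_width: 0.0108
gripper_force: 59.5
```

```bash
python3 - <<'E'
from h import *
f,P,s,c2w,K=snap('wrist'); cv2.imwrite('pics/w2.png',cv2.resize(f,(800,600)));np.savez('w2.npz',f=f,P=P,c=c2w,K=K,tp=s['tcp_pos'],tr=s['tool_rot'])
print(s['t'],s['tcp_pos'],s['tool_rot'],s['joint_pos'],s['ft_force'],s['moment'],s['gripper_width'])
E
```

```text
5.15 [ 0.4788525  -0.15102843  0.30003879] [ 7.87851869e-01  6.15864749e-01 -1.30207879e-04 -1.63935617e-04] [ 0.61293424  0.2611011  -0.43323462  1.93981475  0.13188582  0.96835587
 -0.1262139 ] [ 1.0179514  -1.27615371 -3.17746451] [ 0.00124242 -0.01650458  0.0467603 ] 0.010775007783954033
```

View pics/w2.png

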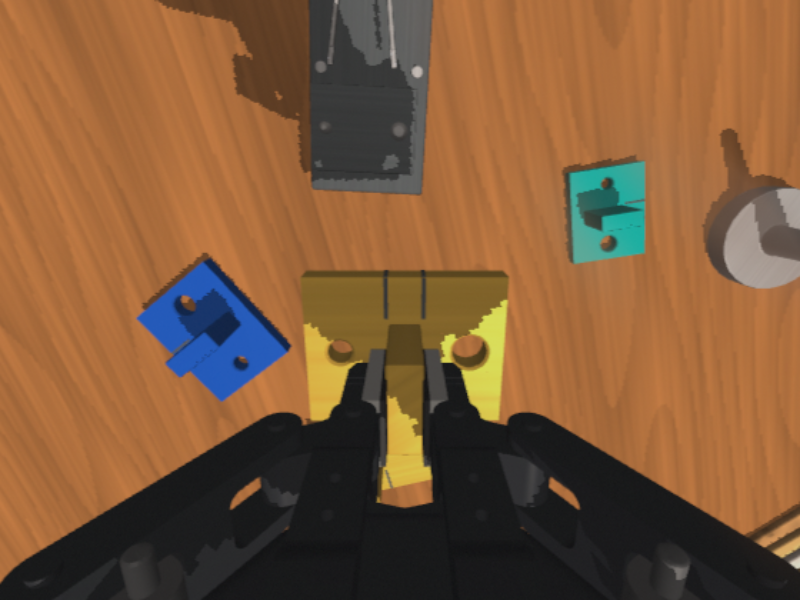

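Plate gripped, with holes near (341,350) and (469,350). Seat pins are at (325,126) thin and (399,130) thick. I'll enlarge both areas and use the depth data.

```bash
python3 - <<'E'
from h import *
d=np.load('w2.npz');P=d['P'];c,K,f=d['c'],d['K'],d['f']
T=np.eye(4);T[:3,:3]=R.from_quat(d['tr']).as_matrix();T[:3,3]=d['tp']
A=cv2.resize(f[35:140,210:310],(600,630)[0:2] if 0 else (400,420),interpolation=cv2.INTER_CUBIC)  # x4 from (210,35)
A=cv2.convertScaleAbs(A,alpha=1.8,beta=10)
B=cv2.resize(f[180:280,205:365],(400,250),interpolation=cv2.INTER_CUBIC) # x2.5 from (205,180)
im=np.zeros((420,800,3),np.uint8);im[:,:400]=A;im[:250,400:]=B;cv2.imwrite('pics/c2.png',im)
# seat top
z=P[...,2]; 
reg=np.zeros(z.shape,bool);reg[20:145,205:310]=1
m=reg&(abs(z-.0555)<.0035); q=P[m]; print('seat',m.sum(),cv2.minAreaRect((q[:,:2]*1000).astype(np.float32)),q.mean(0))
m=reg&(abs(z-.012)<.004);print('base',m.sum(),cv2.minAreaRect((P[m][:,:2]*1000).astype(np.float32)))
for (u0,u1) in [(215,245),(265,295)]:
    w=P[75:105,u0:u1].reshape(-1,3);w=w[w[:,2]>.0605];print('pin',len(w),w.mean(0) if len(w) else 0,w[:,2].max() if len(w) else 0)
# plate in tool
Q=(P-T[:3,3])@T[:3,:3]
reg=np.zeros(z.shape,bool);reg[185:300,205:360]=1
hsv=cv2.cvtColor(f,cv2.COLOR_BGR2HSV)
m=reg&(hsv[...,0]>18)&(hsv[...,0]<36)&(hsv[...,1]>100)&(abs(Q[...,2]-.08)<.012)
q=Q[m];zt=np.median(q[:,2]);print('plate top tool z',zt)
A_=np.c_[q[:,:2],np.ones(len(q))];s=abs(q[:,2]-zt)<.004
print('plane',np.linalg.lstsq(A_[s],q[s,2],rcond=None)[0])
q=q[s];print('x max',np.percentile(q[:,0],[98,99.5]),'y',np.percentile(q[:,1],[.5,99.5]))
E
```

```text
seat 4244 ((474.1443176269531, -53.06560516357422), (56.07905578613281, 72.10869598388672), 73.22206115722656) [ 0.47413705 -0.05235172  0.05467268]
base 4677 ((478.42962646484375, -38.88775634765625), (119.75292205810547, 90.17166900634766), 73.27384948730469)
pin 53 [ 0.45059973 -0.04607796  0.06286538] 0.06587095749719823
pin 116 [ 0.49817448 -0.06062212  0.06341871] 0.06611982674622097
plate top tool z 0.08150986403743311
plane [0.00163267 0.00072614 0.08152161]
x max [0.03394781 0.03412785] y [-0.03652238  0.03869116]
```

View pics/c2.png

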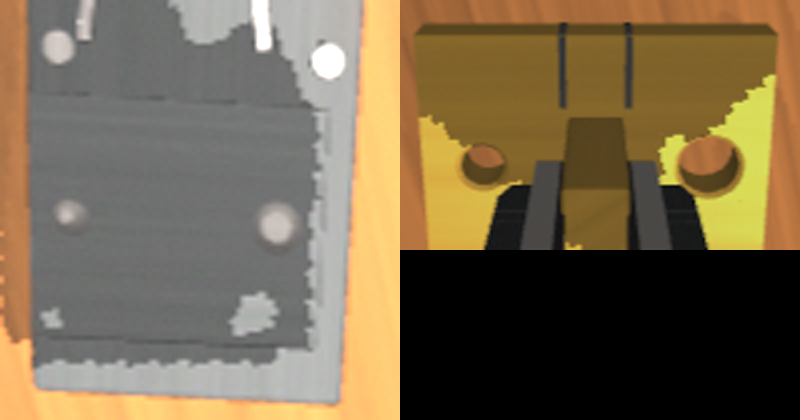

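The crop shows both pins clearly (thin (68,213), thick (277,225)) and the plate square in the hand, with its holes at (483,165) and (709,166).

```bash
python3 - <<'E'
from h import *
d=np.load('w2.npz');c,K=d['c'],d['K']
T=np.eye(4);T[:3,:3]=R.from_quat(d['tr']).as_matrix();T[:3,3]=d['tp']
ti=np.linalg.inv(T)
def tool(u,v,zt): return ray(ti@c,K,u,v,zt)
for a,b in [(483,165),(709,166),(563,100),(629,100),(415,37),(777,37)]: print('plate',np.round(tool(205+(a-400+.5)/2.5-.5,180+(b+.5)/2.5-.5,.0815),4))
for a,b in [(68,213),(277,225)]:
    w=ray(c,K,210+(a+.5)/4-.5,35+(b+.5)/4-.5,.065);print('pin',np.round(w,4))
E
```

```text
plate [ 0.0044 -0.0235  0.0815]
plate [0.0041 0.0261 0.0815]
plate [ 0.0196 -0.0057  0.0815]
plate [0.0196 0.0084 0.0815]
plate [ 0.0336 -0.0363  0.0815]
plate [0.0335 0.039  0.0815]
pin [ 0.4515 -0.0455  0.065 ]
pin [ 0.4988 -0.0601  0.065 ]
```

apply_moves:
  fingers: [1,1,1,1,1,1,1,1,1]
  xyz:
    - [0.01,-0.0165,0.0]
    - [0.0101,-0.0164,0.02]
    - [0,0,0.03]
    - [0,0,0.03]
    - [0,0,0.02]
    - [0,0,0.01]
    - [0,0,0]
    - [0,0,0]
    - [0,0,0]
  twist: [0,0,0.025,0.025,0,0,0,0,0]

```text
t: 5.95
tcp_pos: [0.4527, -0.1229, 0.1914]
tool_rot: [0.803, 0.597, 0.001, 0.001]
ft_force: [1.1, -0.2, -4.0]
gripper_width: 0.0106
gripper_force: 59.7
```

```bash
python3 - <<'E'
from h import *
f,P,s,c2w,K=snap('wrist');np.savez('w3.npz',f=f,P=P,c=c2w,K=K,tp=s['tcp_pos'],tr=s['tool_rot'])
cv2.imwrite('pics/w3.png',cv2.convertScaleAbs(cv2.resize(f,(800,600)),alpha=1.5,beta=10))
print(s['t'],s['tcp_pos'],s['tool_rot'],np.degrees(2*np.arctan2(s['tool_rot'][1],s['tool_rot'][0])))
z=P[...,2];T=R.from_quat(s['tool_rot']).as_matrix();Q=(P-s['tcp_pos'])@T
m=(abs(z-.0545)<.003)&(Q[...,0]>.03)&(abs(Q[...,1])<.06);print('seat',m.sum(),cv2.minAreaRect((P[m][:,:2]*1000).astype(np.float32)))
m=(z>.0605)&(z<.07)&(Q[...,0]>.05)&(Q[...,0]<.09)&(abs(Q[...,1])<.05)
n,l,st,ce=cv2.connectedComponentsWithStats(m.astype(np.uint8))
for i in range(1,n):
    if st[i][4]>8: print('pin',st[i][4],ce[i],P[l==i].mean(0),Q[l==i].mean(0),ray(c2w,K,*ce[i],.063))
E
```

```text
5.95 [ 0.45274567 -0.12288085  0.19142279] [8.02549643e-01 5.96584213e-01 7.43226350e-04 8.92125736e-04] 73.25135665363503
seat 9175 ((474.3501892089844, -53.17942810058594), (55.1578254699707, 72.31043243408203), 73.2090835571289)
pin 268 [320.51492537 114.2761194 ] [ 0.49795981 -0.06016182  0.06340545] [0.07307144 0.02492518 0.12808487] [ 0.49801135 -0.06017158  0.063     ]
pin 112 [242.33035714 114.47321429] [ 0.45077844 -0.04606684  0.06300784] [ 0.07297201 -0.02431725  0.12836829] [ 0.45077661 -0.0460602   0.063     ]
```

View pics/w3.png

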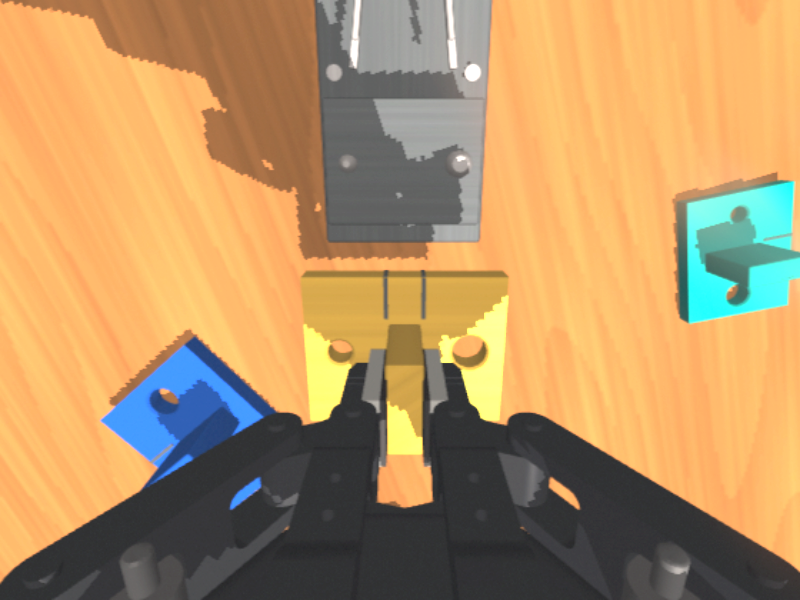

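apply_moves:
  fingers: [1,1,1,1,1,1,1,1,1]
  xyz:
    - [0.02,-0.0006,0.0]
    - [0.02,0,0]
    - [0.02,0,0]
    - [0.009,0,0]
    - [0,0,0.01]
    - [0,0,0.01]
    - [0,0,0]
    - [0,0,0]
    - [0,0,0]
  twist: [0,0,0,0,0,0,0,0,0]

```text
t: 6.75
tcp_pos: [0.4706, -0.0573, 0.1699]
tool_rot: [0.803, 0.596, -0.0, -0.0]
ft_force: [0.0, -0.8, -3.5]
gripper_width: 0.0109
gripper_force: 59.6
```

```bash
python3 - <<'E'
from h import *
s=manip.sense();T=R.from_quat(s['tool_rot']).as_matrix()
print(s['t'],s['tcp_pos'],np.degrees(2*np.arctan2(s['tool_rot'][1],s['tool_rot'][0])),'shift to final',(np.array([.4720,-.0567,.1465])-s['tcp_pos'])@T,s['ft_force'],s['joint_velocities'].round(3))
E
```

```text
6.75 [ 0.47062373 -0.05734668  0.16990414] 73.17003779196112 shift to final [0.0010291  0.00115011 0.02340266] [ 0.04243946 -0.78292506 -3.51914211] [-0.    -0.009 -0.007 -0.008 -0.002 -0.003 -0.004]
```

apply_moves:
  fingers: [1,1,1,1,1]
  xyz:
    - [0.001,0.0011,0.004]
    - [0,0,0.004]
    - [0,0,0.003]
    - [0,0,0]
    - [0,0,0]
  twist: [0,0,0,0,0]

```text
t: 7.17
tcp_pos: [0.4721, -0.0557, 0.159]
tool_rot: [0.802, 0.597, -0.0, -0.0]
ft_force: [-0.3, -0.1, -3.6]
gripper_width: 0.0108
gripper_force: 59.8
```

```bash
python3 - <<'E'
from h import *
s=manip.sense();T=R.from_quat(s['tool_rot']).as_matrix()
print(s['t'],s['tcp_pos'],'shift to final',(np.array([.4720,-.0567,.1465])-s['tcp_pos'])@T,s['ft_force'])
f,P,s,c2w,K=snap('side');cv2.imwrite('pics/s4.png',cv2.resize(f[150:270,200:320],(600,600),interpolation=cv2.INTER_CUBIC))
E
```

```text
7.1667 [ 0.47208921 -0.05568421  0.15896997] shift to final [-0.00099695  0.00021638  0.01246993] [-0.32683094 -0.06613282 -3.60632222]
```

View pics/s4.png

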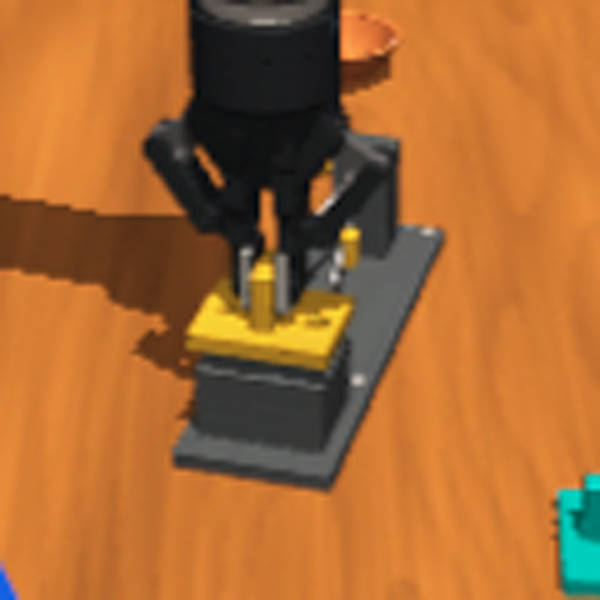

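The side view shows the plate just above the seat block, squared with it. I'll lower it slowly from here, watching the force.

apply_moves:
  fingers: [1,1]
  xyz:
    - [-0.0006,0.0,0.0]
    - [0,0,0]
  twist: [0,0]

```text
t: 7.38
tcp_pos: [0.4722, -0.0564, 0.1594]
tool_rot: [0.802, 0.597, 0.0, 0.0]
ft_force: [0.9, 0.2, -3.5]
gripper_width: 0.0114
gripper_force: 59.8
```

apply_moves:
  fingers: [1,1,1,1]
  xyz:
    - [0,0.0,0.002]
    - [0,0,0.002]
    - [0,0,0.001]
    - [0,0,0]
  twist: [0,0,0,0]

```text
t: 7.72
tcp_pos: [0.4719, -0.0563, 0.154]
tool_rot: [0.802, 0.597, -0.0, -0.0]
ft_force: [-1.0, 1.1, -4.1]
gripper_width: 0.0109
gripper_force: 59.8
```

apply_moves:
  fingers: [1,1,1,1]
  xyz:
    - [0,0.0,0.0015]
    - [0,0,0.0015]
    - [0,0,0.001]
    - [0,0,0]
  twist: [0,0,0,0]

```text
t: 8.05
tcp_pos: [0.472, -0.0563, 0.15]
tool_rot: [0.802, 0.597, -0.0, -0.0]
ft_force: [-0.2, -0.3, -3.9]
gripper_width: 0.0105
gripper_force: 59.8
```

apply_moves:
  fingers: [1,1,1,1]
  xyz:
    - [0,0.0,0.0012]
    - [0,0,0.0012]
    - [0,0,0.0008]
    - [0,0,0]
  twist: [0,0,0,0]

```text
t: 8.38
tcp_pos: [0.472, -0.0563, 0.1469]
tool_rot: [0.802, 0.597, -0.0, -0.0]
ft_force: [-0.3, -0.3, -4.4]
gripper_width: 0.011
gripper_force: 59.8
```

apply_moves:
  fingers: [1,1,1]
  xyz:
    - [0,0.0,0.0007]
    - [0,0,0]
    - [0,0,0]
  twist: [0,0,0]

```text
t: 8.63
tcp_pos: [0.4721, -0.0563, 0.1463]
tool_rot: [0.803, 0.597, -0.0, 0.0]
ft_force: [0.1, -0.7, -2.5]
gripper_width: 0.011
gripper_force: 59.8
```

apply_moves:
  fingers: [1,1,1]
  xyz:
    - [0,0.0,0.0006]
    - [0,0,0]
    - [0,0,0]
  twist: [0,0,0]

```text
t: 8.88
tcp_pos: [0.4722, -0.0563, 0.1461]
tool_rot: [0.802, 0.597, 0.0, 0.0]
ft_force: [-1.3, 0.2, 2.6]
gripper_width: 0.011
gripper_force: 60.7
```

Contact shows: the force swung from -4 to +2.6 N. Releasing.

apply_moves:
  fingers: [0.8,0.6,0.5,0.5,0.5,0.5,0.5,0.5]
  xyz:
    - [0,0,0]
    - [0,0,0]
    - [0,0,0]
    - [0,0,0]
    - [0,0,0]
    - [0,0,0]
    - [0,0,0]
    - [0,0,0]
  twist: [0,0,0,0,0,0,0,0]

```text
t: 9.55
tcp_pos: [0.4721, -0.0563, 0.1458]
tool_rot: [0.802, 0.597, -0.0, 0.0]
ft_force: [0.6, 0.8, -0.2]
gripper_width: 0.0424
gripper_force: 0.0
```

apply_moves:
  fingers: [0.5,0.5,0.5,0.5,0.5,0.5,0.5,0.5]
  xyz:
    - [0,0,-0.01]
    - [0,0,-0.03]
    - [0,0,-0.04]
    - [0,0,-0.03]
    - [0,0,0]
    - [0,0,0]
    - [0,0,0]
    - [0,0,0]
  twist: [0,0,0,0,0,0,0,0]

```text
t: 10.22
tcp_pos: [0.4714, -0.0563, 0.255]
tool_rot: [0.802, 0.597, -0.001, -0.001]
ft_force: [-0.3, -0.2, 0.1]
gripper_width: 0.0428
gripper_force: 0.0
```

```bash
python3 - <<'E'
from h import *
f,P,s,c2w,K=snap('wrist');np.savez('w5.npz',f=f,P=P,c=c2w,K=K,tp=s['tcp_pos'],tr=s['tool_rot'])
cv2.imwrite('pics/w5.png',cv2.convertScaleAbs(cv2.resize(f,(800,600)),alpha=1.4,beta=10))
T=R.from_quat(s['tool_rot']).as_matrix();Q=(P-s['tcp_pos'])@T
print(s['t'],s['tcp_pos'],s['tool_rot'],s['gripper_width'])
hsv=cv2.cvtColor(f,cv2.COLOR_BGR2HSV);z=P[...,2]
y=(hsv[...,0]>18)&(hsv[...,0]<36)&(hsv[...,1]>100)
m=y&(z>.055)&(z<.075)&(Q[...,0]<.045)&(abs(Q[...,1])<.06);q=P[m];s_=abs(q[:,2]-np.median(q[:,2]))<.004
print('plate z',np.median(q[:,2]),np.linalg.lstsq(np.c_[(Q[m][s_])[:,:2],np.ones(s_.sum())],q[s_,2],rcond=None)[0],'edge x',np.percentile(Q[m][:,0],[98,99.5]))
m=y&(z>.05)&(z<.09)&(Q[...,0]>.05)
n,l,st,ce=cv2.connectedComponentsWithStats(m.astype(np.uint8))
for i in range(1,n):
    if st[i][4]>8: print('btn',st[i][4],ce[i],P[l==i].mean(0),Q[l==i].mean(0),P[l==i][:,2].max())
E
```

```text
10.2167 [ 0.47135744 -0.05627984  0.25495308] [ 8.02468860e-01  5.96693118e-01 -7.51269291e-04 -6.97568777e-04] 0.04283201933639344
plate z 0.06468066143161727 [-0.00051855  0.00040774  0.06467627] edge x [0.03432243 0.03447705]
btn 219 [264.12785388  71.61643836] [0.48839156 0.04672946 0.07586748] [ 0.10361871 -0.01298393  0.17907348] 0.07917285949438124
btn 211 [305.04739336  71.45971564] [0.51817947 0.03781719 0.07637053] [0.10365998 0.01810753 0.17850773] 0.07869344567540454
```

View pics/w5.png

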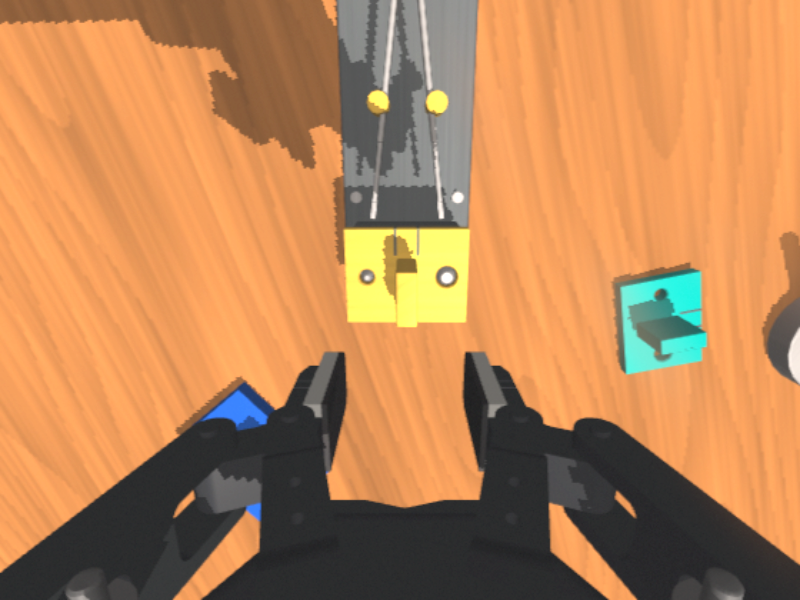

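The plate is seated: it lies flat at z≈0.0647, and both pins show in the holes at (367,277) and (446,276). The buttons are at (378,101) and (436,101). Moving over the buttons.

apply_moves:
  fingers: [0.3,0.3,0.3,0.3,0.3,0.3,0.3,0.3,0.3]
  xyz:
    - [0.026,0.0026,0]
    - [0.026,0,0]
    - [0.026,0,0]
    - [0.0256,0,0]
    - [0,0,0.02]
    - [0,0,0.03]
    - [0,0,0]
    - [0,0,0]
    - [0,0,0]
  twist: [0,0,0,0,0,0,0,0,0]

```text
t: 11.02
tcp_pos: [0.5046, 0.0422, 0.206]
tool_rot: [0.803, 0.597, -0.0, -0.0]
ft_force: [-0.5, -0.4, 0.2]
gripper_width: 0.0599
gripper_force: 0.0
```

```bash
python3 - <<'E'
from h import *
s=manip.sense();T=R.from_quat(s['tool_rot']).as_matrix()
print(s['t'],s['tcp_pos'],'shift',(np.array([.5033,.0423,.121])-s['tcp_pos'])@T,s['gripper_width'])
for n in ['scene','side']:
    f,P,s,c2w,K=snap(n);w=c2w if 0 else np.linalg.inv(c2w)
    for p in ([.4744,-.0531,.055],[.5033,.0423,.067]):
        q=w[:3,:3]@p+w[:3,3];print(n,(K@q/q[2])[:2].round())
E
```

```text
11.0167 [0.50458604 0.04219808 0.20603189] shift [-0.00027739 -0.00120554  0.08503268] 0.05986750809002326
scene [269. 202.]
scene [308. 193.]
side [255. 220.]
side [264. 198.]
```

apply_moves:
  fingers: [0.3,0.3,0.3,0.3,0.3,0.3,0.3,0.3]
  xyz:
    - [0,-0.0012,0]
    - [0,0,0.025]
    - [0,0,0.025]
    - [0,0,0.025]
    - [0,0,0.01]
    - [0,0,0]
    - [0,0,0]
    - [0,0,0]
  twist: [0,0,0,0,0,0,0,0]

```text
t: 11.78
tcp_pos: [0.5043, 0.0428, 0.1222]
tool_rot: [0.802, 0.597, 0.001, 0.001]
ft_force: [-0.5, 0.3, 0.7]
gripper_width: 0.0596
gripper_force: 0.0
```

```bash
python3 - <<'E'
from h import *
s=manip.sense();T=R.from_quat(s['tool_rot']).as_matrix()
print(s['t'],s['tcp_pos'],'shift',(np.array([.5033,.0423,.121])-s['tcp_pos'])@T,s['gripper_width'],s['ft_force'])
f,P,s,c2w,K=snap('wrist');a=cv2.resize(f,(800,600))
cv2.imwrite('pics/w6.png',cv2.convertScaleAbs(a,alpha=1.4,beta=10))
E
```

```text
11.7833 [0.5042865  0.04276954 0.12219491] shift [-0.00073479 -0.00081228  0.00119237] 0.05961700362918484 [-0.5253636   0.29147373  0.67968724]
```

View pics/w6.png

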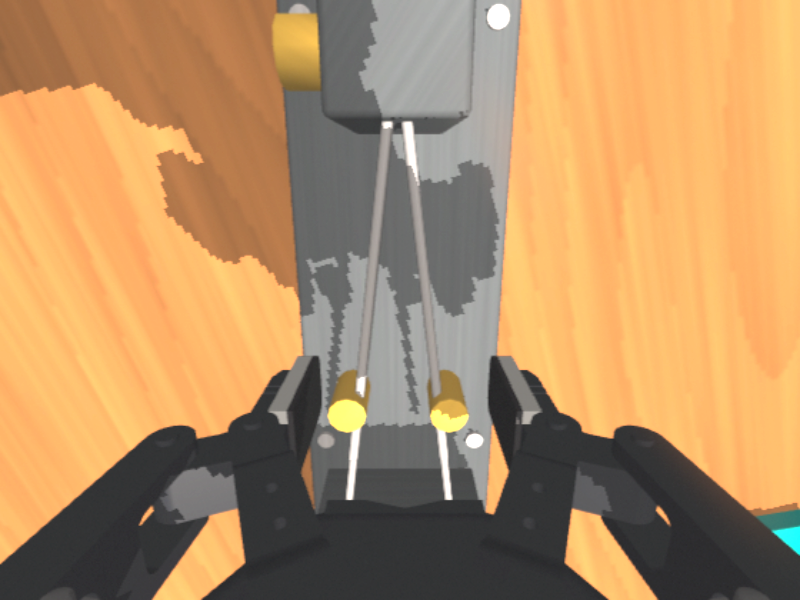

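The buttons (348,415) and (449,415) sit between the open pads, about 1 mm left of centre. I'll centre and close in steps.

apply_moves:
  fingers: [0.35,0.4,0.45,0.48,0.5,0.52,0.54,0.55,0.55,0.55]
  xyz:
    - [0,-0.001,0.0005]
    - [0,0,0]
    - [0,0,0]
    - [0,0,0]
    - [0,0,0]
    - [0,0,0]
    - [0,0,0]
    - [0,0,0]
    - [0,0,0]
    - [0,0,0]
  twist: [0,0,0,0,0,0,0,0,0,0]

```text
t: 12.67
tcp_pos: [0.5024, 0.0427, 0.1203]
tool_rot: [0.803, 0.597, -0.0, 0.0]
ft_force: [-0.9, -0.7, 3.2]
gripper_width: 0.0387
gripper_force: 1.9
```

apply_moves:
  fingers: [0.57,0.59,0.61,0.62,0.62,0.62,0.62]
  xyz:
    - [0,0,0]
    - [0,0,0]
    - [0,0,0]
    - [0,0,0]
    - [0,0,0]
    - [0,0,0]
    - [0,0,0]
  twist: [0,0,0,0,0,0,0]

```text
t: 13.25
tcp_pos: [0.5024, 0.0425, 0.1204]
tool_rot: [0.803, 0.597, -0.0, 0.0]
ft_force: [-0.6, -2.5, 4.7]
gripper_width: 0.0322
gripper_force: 4.2
```

apply_moves:
  fingers: [0.63,0.64,0.65,0.657,0.662,0.662,0.662,0.662,0.662]
  xyz:
    - [0,0,0]
    - [0,0,0]
    - [0,0,0]
    - [0,0,0]
    - [0,0,0]
    - [0,0,0]
    - [0,0,0]
    - [0,0,0]
    - [0,0,0]
  twist: [0,0,0,0,0,0,0,0,0]

```text
t: 14.0
tcp_pos: [0.5025, 0.0423, 0.1206]
tool_rot: [0.803, 0.597, -0.0, 0.0]
ft_force: [-1.2, -2.8, 7.4]
gripper_width: 0.0289
gripper_force: 5.4
```

```bash
python3 - <<'E'
from h import *
f,P,s,c2w,K=snap('wrist');T=R.from_quat(s['tool_rot']).as_matrix();Q=(P-s['tcp_pos'])@T
print(s['t'],s['tcp_pos'],s['gripper_width'],s['gripper_force'],s['ft_force'])
A=cv2.resize(f[230:355,200:360],(400,312),interpolation=cv2.INTER_CUBIC)
g,P2,_,c2,K2=snap('scene');B=cv2.resize(g[170:220,250:320],(400,286),interpolation=cv2.INTER_CUBIC)
h=snap('side')[0];C=cv2.resize(h[185:245,230:300],(350,300),interpolation=cv2.INTER_CUBIC)
im=np.zeros((600,800,3),np.uint8);im[:312,:400]=A;im[:286,400:]=B;im[300:,400:750]=C
D=cv2.resize(f,(400,288),interpolation=cv2.INTER_AREA);im[312:,:400]=D
cv2.imwrite('pics/c7.png',cv2.convertScaleAbs(im,alpha=1.4,beta=10))
z=P[...,2];hsv=cv2.cvtColor(f,cv2.COLOR_BGR2HSV)
# blades: along stand x between root and buttons, z about .067-.0725
for x0 in (.02,.03,.04,.05):
    m=(z>.064)&(z<.076)&(abs(Q[...,0]-x0)<.002)&(abs(Q[...,1])<.03)
    y=np.sort(Q[m][:,1]); 
    if len(y): 
        k=np.argmax(np.diff(y)); print(x0,y[:k+1].mean(),y[k+1:].mean(),len(y))
E
```

```text
14.0 [0.50245765 0.04232083 0.12057238] 0.02890929320887739 5.4366883635520935 [-1.23773931 -2.78327546  7.37507355]
0.02 -0.0039278956610283135 0.005696821303035738 121
0.03 -0.0034660081784285905 0.005309744140674684 125
0.04 -0.003163280911316437 0.004894552296590042 137
0.05 -0.002690394837091823 0.004434377519060507 141
```

View pics/c7.png

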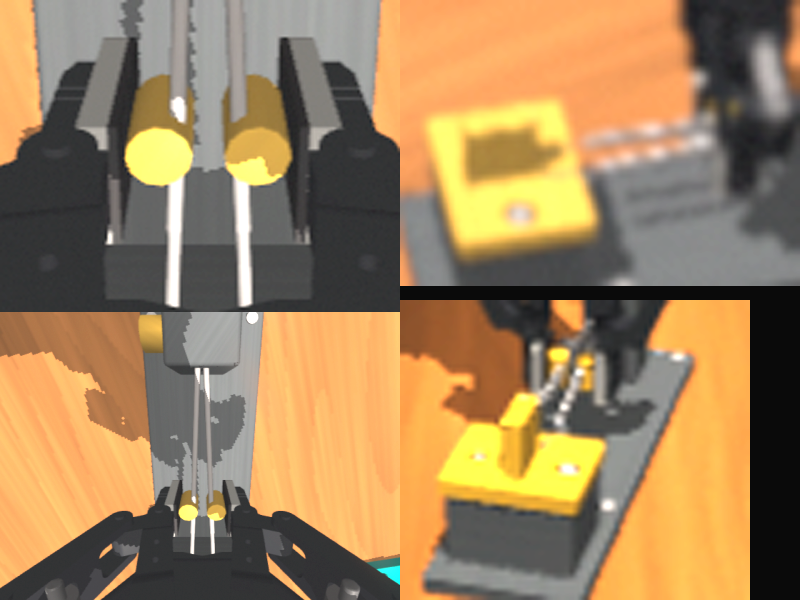

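The crops show both buttons held evenly at (158,155) and (257,155), with the plate still seated on both pins. Extrapolated, the gap is about 15.5–16 mm, so it needs about 1 mm more closing.

apply_moves:
  fingers: [0.666,0.67,0.673,0.673,0.673,0.673,0.673,0.673,0.673,0.673,0.673,0.673]
  xyz:
    - [0,0,0]
    - [0,0,0]
    - [0,0,0]
    - [0,0,0]
    - [0,0,0]
    - [0,0,0]
    - [0,0,0]
    - [0,0,0]
    - [0,0,0]
    - [0,0,0]
    - [0,0,0]
    - [0,0,0]
  twist: [0,0,0,0,0,0,0,0,0,0,0,0]

```text
t: 15.15
tcp_pos: [0.5025, 0.0422, 0.1206]
tool_rot: [0.803, 0.597, -0.0, 0.0]
ft_force: [-1.0, -4.0, 7.1]
gripper_width: 0.0278
gripper_force: 5.8
```

```bash
python3 - <<'E'
from h import *
for _ in range(3):
    f,P,s,c2w,K=snap('wrist');T=R.from_quat(s['tool_rot']).as_matrix();Q=(P-s['tcp_pos'])@T
    z=P[...,2];X=[];G=[]
    for x0 in np.arange(.015,.061,.003):
        m=(z>.064)&(z<.076)&(abs(Q[...,0]-x0)<.0015)&(abs(Q[...,1])<.03);y=np.sort(Q[m][:,1]);k=np.argmax(np.diff(y));X.append(x0);G.append(y[k+1:].mean()-y[:k+1].mean())
    p=np.polyfit(X,G,1);print(s['t'],s['gripper_width'],s['gripper_force'],s['ft_force'],'tip gap',np.polyval(p,-.06),p)
E
```

```text
15.15 0.027761060183908736 5.780694633722305 [-0.98650214 -3.95458441  7.08179679] tip gap 0.014493381136232969 [-0.07001836  0.01029228]
15.2 0.028253331063509322 5.780848190188408 [-0.94176536 -3.31408273  7.04819276] tip gap 0.014495414136521775 [-0.07002874  0.01029369]
15.25 0.028329540478834757 5.780912786722183 [-1.8007141  -2.54755386  7.22082692] tip gap 0.014595896801029403 [-0.07100496  0.0103356 ]
```

```bash
python3 -c "
from station import workorder
print(workorder.finish_job())"
```

```text
the job is handed in; nothing more can be done
None
```

The brass plate is seated flush over both pins and released, and the tweezers are held steady at a tip gap of about 14.5 mm (target 14 ± 2.5); the job is handed in at about 15 s of 45, with no verdict shown.

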